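# Lock the tube tray onto the bench shaker

### The arm

A 6-joint arm with a two-finger parallel gripper is mounted at the origin on the work surface. World frame = base frame: x ahead of the robot, y to its left, z up, the work surface at z = 0. Lengths are in m, angles in degrees, forces in N, time in s.
With the tool pointing down it reaches from about 0.375 to 0.9 m from the base axis. Payload 3.1 kg.
Tool frame: the origin (TCP) lies at the very end of the fingers, on their centre line; the grasp point (between the pads) lies bot.grip_point_offset behind it (bot.grip_point_offset is the distance from the TCP to the grasp point, in m); z points along the fingers, y is the line along which they close (so a half turn about z gives the same grasp; the last joint's range is limited). The gripper opens to 87 mm and grips with 3 to 60 N. Pads are 19 mm wide; open, the fingers measure 117 mm over their backs; the gripper's body (75 mm by 190 mm) begins 51 mm behind the grasp point.
Start: joints at [-86.316, 30.224, 82.088, -0, 67.689, -10.227], TCP at [0.15, -0.607, 0.223] pointing down, gripper open.
Joint ranges: [-176.69, 176.69], [-43.24, 126.21], [12.49, 139.97], [-82, 262], [0, 151.66], [-163.58, 163.58]. Speed limits (degrees/s): [159.86, 159.86, 180, 180, 180, 180].

### API

Orientations are given as a 3x3 rotation matrix whose columns are the frame's x, y, z axes.
In Python, from rig import bot, viewer, ticket gives the robot as it stands.
- The arm moves only by the tool servo_tool, never from a script. Its argument "targets" is a list of rows, each an object with "offset": the shift along the tool's x, y, z in m, a list of three; "dr": the turn, a rotation vector about the tool's x, y, z in degrees, a list of three. In form: [{"offset": [x, y, z], "dr": [ax, ay, az]}, ...]. A call has 1 to 20 rows; each row is the pose to reach, as a shift and turn from the pose commanded when the call began, along the tool's axes at that moment; what a row does not reach only later rows make up. A row lasts 1/12 s, in which the tool goes at most 41.7 mm and 7.16 degrees, less where a joint would pass 70% of its speed; a pose out of reach is approached as far as the arm can. A call with a gripper value outside its range is refused whole. "gripper" is the gripper command: -1 is fully open, 1 is shut, values between are in proportion, set as the call begins (left out, the last holds). The fingers move at their own pace and stop on an object; the grip force is fixed at half the most. Time passes only in rows, so rows that repeat a pose let the fingers close. It gives the time, the measured TCP pose, the force, the opening and the grip force at its end, in the units of the state.
- bot.read_state(): the state, without advancing time (a new reading comes with each control period).
- viewer.capture(name): name is "scene" or "top" or "wrist"; returns a dict with "color" (400x640x3 uint8, red, green, blue), "camera_matrix" (3x3 intrinsics, pixels), "R" (3x3) and "t" (3): a world point X has camera coordinates R X + t. Camera axes: x right, y down, z forward; pixel columns grow to the right and rows downward; lengths in m; the calibration is good to about 2 mm. A picture is of the moment at which its call begins. There is no depth.
- ticket.hand_in(): hands the job in; it is judged then, once.
The state is a dict: "time_s": time; "joint_positions": joint angles; "qvel": joint speeds; "tau": joint torques, N m; "position": TCP position; "tcp_rot": TCP orientation; "force": force on the tool from outside, world axes, zero at the start; "moment": the same for the moment, N m; "opening": opening from 0.0 (shut) to 1.0 (fully open); "grasp_force": force on a finger pad.
Only numpy, scipy, OpenCV 4.12 (cv2) and the standard library are available. Lean on these libraries where they do the work, as an engineer would, in place of code of your own. Each camera call takes 0.05 s, during which the arm holds its last target. There are 200 camera calls.

### The job

Fit the keyhole-slotted tube tray to the bench shaker: lift it by its handle, lower it so that the four screw heads on the shaker's deck come up through the round eyes of its keyholes, press it down against the deck's spring button and slide it along, screws into the narrow slots, until the button snaps up into its hole and the tray lies flat on the deck, locked. The deck is loose and goes along with a pushed tray up to its stop, so feel your way: set the tray down gently and never push or press it with more than about 30 N; then let go, leaving the other things on the counter where they stand.

Things in the scene. Friction and masses are not known exactly. Their poses are not given: they have to be found in the camera images.
- tray: Loose sheet-steel tube tray lying flat: 130 (x) x 190 (y) mm, plate 4 mm thick, 280 to 440 g, lips 18 mm high on both long edges, black bar handle over the middle, four keyholes, a 13 mm button hole at x 0, y -30, low rubber ribs. Origin: centre of the plate's underside, z up. It goes on the deck with its x and y along the deck's.
- handle (a point): Centre of the tray's handle bar, 52 mm above the tray's underside at x 0, y 0 of the tray; tray's axes. The bar runs along x, 106 mm long, 12 mm thick in y, 14 mm high, on 8 mm posts at x +-45; grip it across y.
- eye (a point): Centre of one keyhole's round eye at the tray's underside, tray x 45, y 81. Four eyes, 16 mm wide: x +-45, y -49 and 81. From each an 8 mm wide slot runs towards the tray's -y; its seat for the screw lies 16 mm from the eye's centre, at y -65 and 65. So the tray slides 16 mm along its own +y to lock.
- shaker: Bench shaker, fixed: cream housing 200 (x) x 260 (y) mm on rubber feet, z up; origin: centre of its underside. Its aluminium deck, top 100 mm above the counter, carries the screws and the spring button. Tray's x and y go along the shaker's. Done right, the tray ends flat on the deck, its underside 100 mm above the counter, held by the button.
- deck_mid (a point): Level of the deck's top over the housing's middle, shaker's axes. The deck, 150 (x) x 205 (y) mm, is loose along y: it runs 10 mm either way between rigid stops, 2 to 3 N friction, and goes with a pushed tray until it meets a stop. The middle of its run is set up to 10 mm from this point in y, so its own middle is within 20 mm of it. Deck and stops are not measured: look or feel.
- screws (a point): Level of the screw heads' tops, 11 mm above the deck. Four shoulder screws stand at x +-45, y +-65 from the deck's own middle: shank 5 mm; flat head 12 mm wide, underside 7 mm above the deck. The heads enter the eyes when the tray's origin is 16 mm to -y of the deck's middle; the shanks meet the slots' ends 0.5 mm past home (origin over the deck's middle).
- button (a point): Level of the deck's top where the spring button stands, x 0, y -30 from the deck's own middle (moves with the deck): ball nose r 6 mm, 5 mm proud; 5 N starts it down, about 7.5 N makes it flush. Short of home it lifts an unpressed tray, up to 3 mm once under the heads: press the tray below that to slide it. At home it springs up into the tray's button hole and the tray lies flat, locked.
- bottle: Bystander: amber medicine bottle, 52 mm wide, 105 mm tall, beside the tray. Origin: centre of its underside.
- jar: Bystander: clear specimen jar with white cap, 54 mm wide, 60 mm tall, beside the tray. Origin: centre of its underside.
- tuberack: Bystander: white rack 70 (x) x 160 (y) x 52 mm with capped tubes to 89 mm, beyond the shaker. Origin: centre of its underside.
- dish: Bystander: steel instrument dish without slots, 190 (x) x 90 (y) x 25 mm, at the side. Origin: centre of its underside.
- pillbox: Bystander: white pill organiser with clear lids, 55 (x) x 100 (y) x 28 mm, near the robot. Origin: centre of its underside.
- carton: Bystander: cardboard carton 120 (x) x 75 (y) x 85 mm, at the side. Origin: centre of its underside.
There are look-alikes about, which are no part of the job. What is shaped like the tray but pink or red is not meant.

How it is judged (in metres and radians):
On the way:
1. the tray is down over the four screws, their heads up through the round eyes (x of tray in the frame of deck_mid between -0.005 and 0.005 m and z of tray in the frame of deck_mid below 0.007 m and y of tray in the frame of deck_mid between -0.042 and 0.01 m and angle between the z axis of tray and the z axis of deck_mid, either way round below 0.06 rad), for 0.05 s.
At the end, for the whole second after the job is handed in: the tray is at rest and locked: flat on the deck (underside within 1.6 mm of its top, 0.02 rad of level), as it only lies with the heads through its keyholes and the button up in its hole; its origin within 5 mm of the shaker's middle in x and 25 mm in y (x of tray in the frame of deck_mid between -0.005 and 0.005 m and z of tray in the frame of deck_mid between -0.003 and 0.0016 m and y of tray in the frame of deck_mid between -0.025 and 0.025 m and angle between the z axis of tray and the z axis of deck_mid, either way round below 0.02 rad and linear speed of tray below 0.02 m/s); the robot touches nothing.
It fails at once if with the tray down over the screws (less than 4 mm off the deck), it is pushed against the shaker with more than 30 N (contact force between tray and shaker above 30 N and z of tray in the frame of deck_mid below 0.004 m).
It fails at once if the tray is banged on the shaker with more than 45 N (contact force between tray and shaker above 45 N).
It fails at once if a bystander is pushed more than 30 mm away or tipped over (distance of any of bottle, jar, dish, pillbox, carton, tuberack from where it was at the start of the episode above 0.03 m or angle between any of bottle, jar, dish, pillbox, carton, tuberack's own z axis and vertical above 0.5 rad).
It also fails if it takes over 67 s, if anything falls off the work surface, if the arm or the gripper's body presses on something with over 40 N, if the wrist force passes 120 N, or if a joint passes its speed limit or range.

## Working session

There is one attempt and no reset: what is moved stays moved. The work goes in short steps, Python scripts to look and compute and a tool call to move; the robot and the scene stay as the last step left them, time stands still between calls to the robot, and variables do not carry over. Pictures are saved under pics/ and viewed, at most 10 in all, crops included, and the job is handed in when it is done.

Besides the shell and the picture viewer there is one more tool, called after ">>>" as name(argument=value, ...) on one line, values as JSON. servo_tool: Moves the arm, as the interface text tells. Its arguments: {"type":"object","properties":{"targets":{"type":"array"},"gripper":{"type":"number"}},"required":["targets"]}

```bash
mkdir -p pics; ls
cat > h.py <<'E'
import numpy as np, cv2
from rig import bot, viewer, ticket
def cap(n,f=None):
    c=viewer.capture(n)
    if f: cv2.imwrite('pics/'+f,cv2.cvtColor(c['color'],cv2.COLOR_RGB2BGR))
    np.savez('pics/'+n+'.npz',**c)
    return c
def ray(c,uv,z):
    K,R,t=[np.array(c[k]) for k in('camera_matrix','R','t')]
    d=R.T@np.linalg.solve(K,[uv[0],uv[1],1.]); o=-R.T@t
    return o+d*(z-o[2])/d[2]
def proj(c,X):
    K,R,t=[np.array(c[k]) for k in('camera_matrix','R','t')]
    p=K@(R@np.array(X)+t); return p[:2]/p[2]
def st():
    s=bot.read_state(); print(s); return s
E
python3 - <<'E'
from h import *
for n in('scene','top'):
    c=cap(n,n+'0.png'); print(n,c['camera_matrix'],c['R'],c['t'])
st(); print(bot.grip_point_offset)
E
```

```text
pics
scene [[400.66240803   0.         315.50874419]
 [  0.         400.66240803 198.04589863]
 [  0.           0.           1.        ]] [[ 0.72262967  0.69109454  0.01395326]
 [ 0.53543955 -0.54687756 -0.64360657]
 [-0.43716227  0.47256033 -0.7652293 ]] [-0.39574278 -0.23040313  1.63194471]
top [[386.47728841   0.         318.17094324]
 [  0.         386.47728841 204.28606269]
 [  0.           0.           1.        ]] [[ 0.11183579 -0.99371309 -0.00520109]
 [-0.96440126 -0.10727183 -0.24170843]
 [ 0.2396309   0.03204759 -0.97033498]] [-0.04676509  0.57472304  0.93930901]
{'time_s': 0.1, 'joint_positions': array([-8.63177542e+01,  3.02746659e+01,  8.21486816e+01,  4.88617599e-04,
        6.76893665e+01, -1.02278546e+01]), 'qvel': array([ 0.01067742, -0.17529257, -0.09855557,  0.06845055,  0.04847653,
       -0.02923363]), 'tau': array([-4.61869713e-04, -4.40987027e+01, -1.77150822e+01,  6.35429774e-02,
        5.33907360e-02, -3.00231306e-05]), 'position': array([ 0.15023176, -0.60600024,  0.2216605 ]), 'tcp_rot': array([[ 9.70674919e-01,  2.40395896e-01, -1.18468255e-04],
       [ 2.40395660e-01, -9.70672999e-01,  1.96367503e-03],
       [ 3.57065481e-04, -1.93456935e-03, -9.99998065e-01]]), 'force': array([-0.49115044, -0.00851768,  0.71752611]), 'moment': array([-0.01601499,  0.00899176,  0.01562437]), 'grasp_force': 0.0, 'opening': 1.0000187360747392}
0.0187
```

View pics/scene0.png

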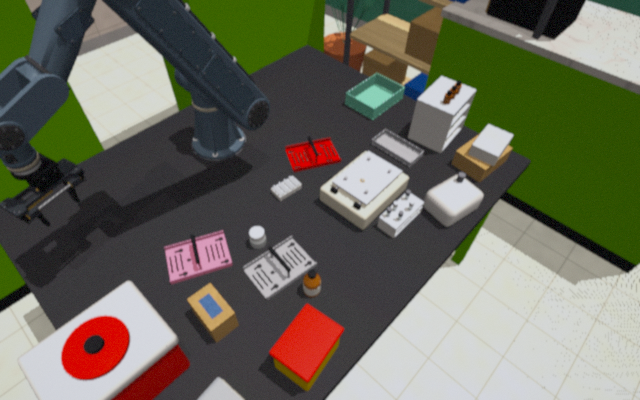

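View pics/top0.png

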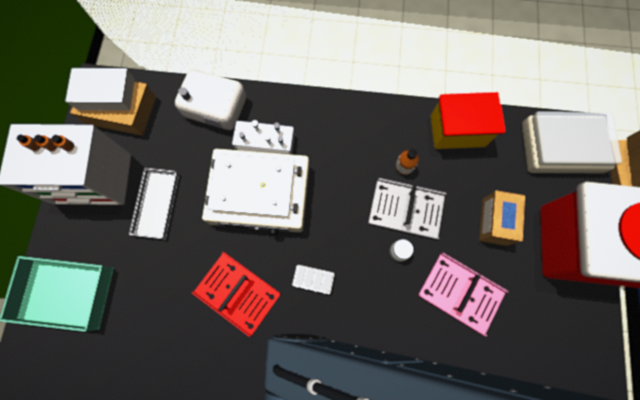

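Scene: the grey tray is at about (408,208) in top, with the bottle and jar beside it. The shaker is at (257,190) and the red and pink trays are decoys. I'll enlarge that area.

Run:
```python
import cv2
i=cv2.imread('pics/top0.png')
a=cv2.resize(i[140:240,195:315],None,fx=6,fy=6,interpolation=cv2.INTER_CUBIC)
b=cv2.resize(i[168:250,360:455],None,fx=6,fy=6,interpolation=cv2.INTER_CUBIC)
cv2.imwrite('pics/a.png',a);cv2.imwrite('pics/b.png',b)
```

```text
(no output)
```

View pics/a.png

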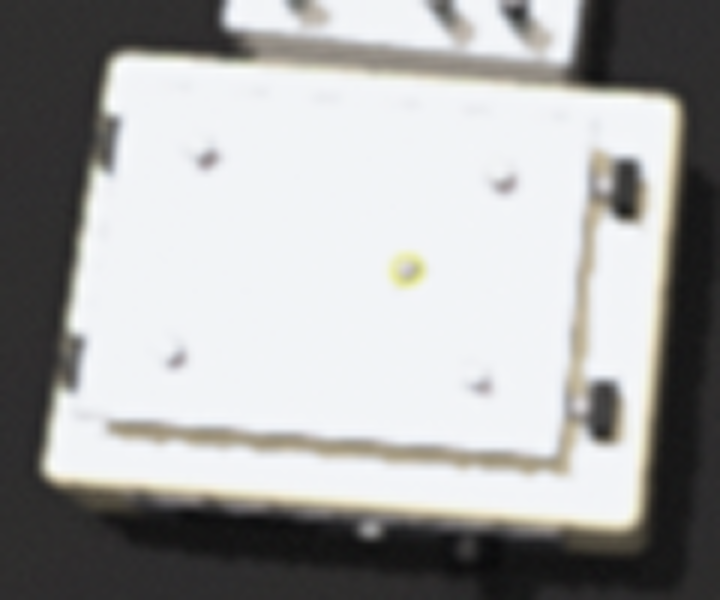

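View pics/b.png

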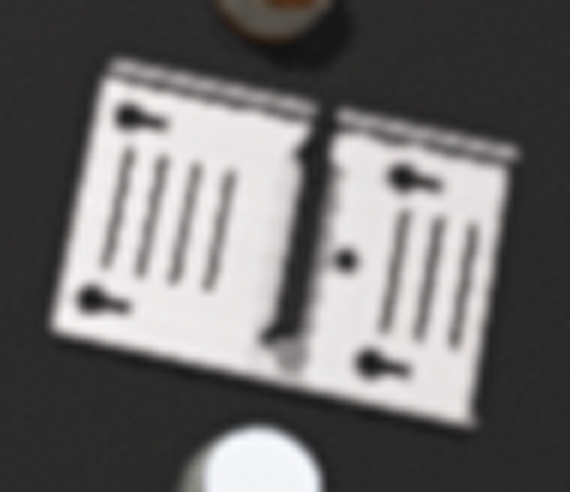

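The deck's button is at full-image (262.8,185). Screw spots sit near (229.5,166.3), (278.8,170.3), (224.3,199.5) and (275.3,204). The tray's eyes are at (381.3,187.5), (427.5,197.7), (375,218) and (421.7,228.7), with the slots toward −y.

Run:
```python
from h import *
c=np.load('pics/top.npz')
def fit(L,W):
    L=np.array(L,float);W=np.array(W)[:,:2]
    A=(L-L.mean(0));B=W-W.mean(0)
    a=np.arctan2((A[:,0]*B[:,1]-A[:,1]*B[:,0]).sum(),(A*B).sum())
    R=np.array([[np.cos(a),-np.sin(a)],[np.sin(a),np.cos(a)]]);o=W.mean(0)-R@L.mean(0)
    print('yaw',np.degrees(a),'o',o,'res',np.round((W-o-L@R.T)*1e3,1).tolist());return R,o
o=lambda x,y,s:(s[0]+x/6-.4,s[1]+y/6-.4)
b=lambda x,y:ray(c,o(x,y,(360,168)),.004)
fit([(45,81),(45,-49),(-45,81),(-45,-49),(0,-30)]*np.array(.001),[b(128,117),b(405,178),b(90,300),b(370,364),b(346,261)])
a=lambda x,y,z:ray(c,o(x,y,(195,140)),z)
fit([(45,65),(45,-65),(-45,65),(-45,-65)]*np.array(.001),[a(200,152,.111),a(496,176,.111),a(170,350,.111),a(476,378,.111)])
print('button',a(407,270,.105))
for p in[(112,52),(682,98),(45,480),(640,525)]: print('hous',a(*p,.09))
s=bot.read_state();print(s['tcp_rot'])
```

```text
yaw -6.962800749109116 o [ 0.60741765 -0.22594669] res [[0.0, 0.4], [0.4, -1.0], [-0.3, 0.5], [-0.2, 0.1], [0.0, 0.0]]
yaw 1.457422083787758 o [0.60162468 0.19310541] res [[-0.6, -0.7], [-0.7, 1.5], [1.2, -0.7], [0.1, -0.1]]
button [0.60356997 0.16360628 0.105     ]
hous [0.69327304 0.31131732 0.09      ]
hous [0.6994928  0.05753342 0.09      ]
hous [0.49910762 0.30523708 0.09      ]
hous [0.5078344  0.05255272 0.09      ]
[[ 9.70674919e-01  2.40395896e-01 -1.18468255e-04]
 [ 2.40395660e-01 -9.70672999e-01  1.96367503e-03]
 [ 3.57065481e-04 -1.93456935e-03 -9.99998065e-01]]
```

```bash
cat >> h.py <<'E'
def go(p,yaw):
    "tool-frame step to world TCP p, tool x at world yaw, pointing down"
    from scipy.spatial.transform import Rotation as Q
    s=bot.read_state();R=s['tcp_rot'];a=np.radians(yaw);x=np.array([np.cos(a),np.sin(a),0])
    T=np.stack([x,[np.sin(a),-np.cos(a),0],[0,0,-1]],1)
    print('t',s['time_s'],'p',s['position'].round(4),'off',(R.T@(np.array(p)-s['position'])).round(4),'dr',Q.from_matrix(R.T@T).as_rotvec(degrees=True).round(2),'F',s['force'].round(1),'open',s['opening'].round(3),'g',s['grasp_force'])
E
python3 -c "
from h import *
go([.6074,-.2259,.19],-6.96)"
```

```text
Traceback (most recent call last):
  File "h.py", line 22, in go
    print('t',s['time_s'],'p',s['position'].round(4),'off',(R.T@(np.array(p)-s['position'])).round(4),'dr',Q.from_matrix(R.T@T).as_rotvec(degrees=True).round(2),'F',s['force'].round(1),'open',s['opening'].round(3),'g',s['grasp_force'])
                                                                                                                                                                                                ^^^^^^^^^^^^^^^^^^
AttributeError: 'float' object has no attribute 'round'
```

```bash
sed -i "s/s\['opening'\].round(3)/round(s['opening'],3)/" h.py
python3 -c "
from h import *
go([.6074,-.2259,.19],-6.96)"
```

```text
t 0.1 p [ 0.1502 -0.606   0.2217] off [ 0.5351 -0.259   0.0324] dr [-0.11 -0.   20.87] F [-0.5 -0.   0.7] open 1.0 g 0.0
```

>>> servo_tool(targets=[{"offset": [0.04,-0.019,0.002],"dr": [0,0,2]},{"offset": [0.08,-0.038,0.004],"dr": [0,0,4]},{"offset": [0.12,-0.058,0.007],"dr": [0,0,6]},{"offset": [0.155,-0.075,0.01],"dr": [0,0,8]},{"offset": [0.19,-0.092,0.012],"dr": [0,0,9]},{"offset": [0.225,-0.109,0.014],"dr": [0,0,10]},{"offset": [0.26,-0.126,0.016],"dr": [0,0,11]},{"offset": [0.295,-0.143,0.018],"dr": [0,0,12]},{"offset": [0.33,-0.16,0.02],"dr": [0,0,13]},{"offset": [0.365,-0.177,0.022],"dr": [0,0,14]},{"offset": [0.4,-0.194,0.024],"dr": [0,0,16]},{"offset": [0.435,-0.211,0.026],"dr": [0,0,17]},{"offset": [0.47,-0.228,0.028],"dr": [0,0,18]},{"offset": [0.5,-0.242,0.03],"dr": [0,0,19]},{"offset": [0.52,-0.252,0.032],"dr": [0,0,20]},{"offset": [0.535,-0.259,0.032],"dr": [0,0,20.9]},{"offset": [0.535,-0.259,0.032],"dr": [0,0,20.9]},{"offset": [0.535,-0.259,0.032],"dr": [0,0,20.9]},{"offset": [0.535,-0.259,0.032],"dr": [0,0,20.9]}])

```text
time_s: 1.68
position: [0.6064, -0.227, 0.1901]
tcp_rot: [[0.993, -0.122, -0.001], [-0.122, -0.993, 0.0], [-0.001, 0.0, -1.0]]
force: [0.0, -0.2, -0.2]
opening: 0.998
grasp_force: 0.0
```

```bash
python3 -c "
from h import *
go([.6074,-.2259,.19],-6.96)
c=cap('wrist','w1.png')
s=bot.read_state();R=np.array(c['R']);print('cam in tool',s['tcp_rot'].T@(-R.T@c['t']-s['position']),(R@s['tcp_rot']).round(3))
for z in (0.052,): print(proj(c,[.6074,-.2259,z]))"
```

```text
t 1.6833 p [ 0.6064 -0.227   0.1901] off [ 0.0009 -0.0012  0.0001] dr [ 0.    0.08 -0.02] F [ 0.  -0.2 -0.2] open 0.998 g 0.0
cam in tool [ 0.07750686 -0.00042014 -0.16288877] [[-0.     1.    -0.001]
 [-0.959 -0.    -0.283]
 [-0.283  0.001  0.959]]
[316.30440193 185.10596948]
```

View pics/w1.png

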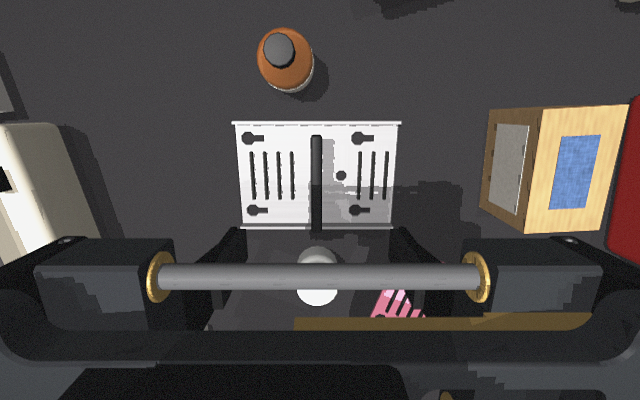

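The wrist picture shows the bar centred at column 316 (predicted 316.3), vertical, with the keyholes symmetric about it. The alignment is good, so I'll descend and grip.

>>> servo_tool(targets=[{"offset": [0.001,-0.001,0.03],"dr": [0,0,0]},{"offset": [0.001,-0.001,0.065],"dr": [0,0,0]},{"offset": [0.001,-0.001,0.1],"dr": [0,0,0]},{"offset": [0.001,-0.001,0.125],"dr": [0,0,0]},{"offset": [0.001,-0.001,0.14],"dr": [0,0,0]},{"offset": [0.001,-0.001,0.15],"dr": [0,0,0]},{"offset": [0.001,-0.001,0.156],"dr": [0,0,0]},{"offset": [0.001,-0.001,0.156],"dr": [0,0,0]},{"offset": [0.001,-0.001,0.156],"dr": [0,0,0]}])

```text
time_s: 2.48
position: [0.6088, -0.2266, 0.0354]
tcp_rot: [[0.992, -0.122, 0.001], [-0.122, -0.992, -0.001], [0.001, 0.001, -1.0]]
force: [-0.3, -1.4, 0.9]
opening: 0.998
grasp_force: 0.0
```

>>> servo_tool(targets=[{"offset": [0,0,0],"dr": [0,0,0]},{"offset": [0,0,0],"dr": [0,0,0]},{"offset": [0,0,0],"dr": [0,0,0]},{"offset": [0,0,0],"dr": [0,0,0]},{"offset": [0,0,0],"dr": [0,0,0]},{"offset": [0,0,0],"dr": [0,0,0]},{"offset": [0,0,0],"dr": [0,0,0]},{"offset": [0,0,0],"dr": [0,0,0]},{"offset": [0,0,0],"dr": [0,0,0]},{"offset": [0,0,0],"dr": [0,0,0]}], gripper=1)

```text
time_s: 3.32
position: [0.6084, -0.2257, 0.0345]
tcp_rot: [[0.993, -0.122, -0.0], [-0.122, -0.993, 0.0], [-0.0, -0.0, -1.0]]
force: [0.5, 0.5, -0.3]
opening: 0.326
grasp_force: 0.0
```

>>> servo_tool(targets=[{"offset": [0,0,0],"dr": [0,0,0]},{"offset": [0,0,0],"dr": [0,0,0]},{"offset": [0,0,0],"dr": [0,0,0]},{"offset": [0,0,0],"dr": [0,0,0]},{"offset": [0,0,0],"dr": [0,0,0]},{"offset": [0,0,0],"dr": [0,0,0]},{"offset": [0,0,0],"dr": [0,0,0]}])

```text
time_s: 3.9
position: [0.6084, -0.2257, 0.0345]
tcp_rot: [[0.993, -0.122, -0.0], [-0.122, -0.993, 0.0], [-0.0, -0.0, -1.0]]
force: [1.2, -0.5, -0.1]
opening: 0.135
grasp_force: 30.0
```

Gripped at 11.8 mm, which matches the bar. Held in hand, the tray would hide the deck, so I'll release it, measure the deck from near with the wrist camera, then come back.

>>> servo_tool(targets=[{"offset": [0,0,0],"dr": [0,0,0]},{"offset": [0,0,0],"dr": [0,0,0]},{"offset": [0,0,0],"dr": [0,0,0]},{"offset": [0,0,0],"dr": [0,0,0]},{"offset": [0,0,-0.02],"dr": [0,0,0]},{"offset": [0,0,-0.055],"dr": [0,0,0]},{"offset": [0,0,-0.09],"dr": [0,0,0]},{"offset": [0,0,-0.12],"dr": [0,0,0]},{"offset": [0,0,-0.15],"dr": [0,0,0]},{"offset": [0,0,-0.15],"dr": [0,0,0]}], gripper=-0.4)

```text
time_s: 4.73
position: [0.6124, -0.2278, 0.1919]
tcp_rot: [[0.993, -0.122, 0.012], [-0.121, -0.993, -0.007], [0.013, 0.005, -1.0]]
force: [-0.2, 0.2, 0.8]
opening: 0.688
grasp_force: 0.0
```

```bash
python3 -c "
from h import *
go([.575,.17,.30],1.5)"
```

```text
t 4.7333 p [ 0.6124 -0.2278  0.1919] off [-0.084  -0.3897 -0.1112] dr [ 0.36 -0.71 -8.48] F [-0.2  0.2  0.8] open 0.688 g 0.0
```

>>> servo_tool(targets=[{"offset": [-0.006,-0.03,-0.01],"dr": [0,0,-0.7]},{"offset": [-0.014,-0.065,-0.02],"dr": [0,0,-1.5]},{"offset": [-0.022,-0.1,-0.03],"dr": [0,0,-2.3]},{"offset": [-0.03,-0.135,-0.04],"dr": [0,0,-3]},{"offset": [-0.038,-0.17,-0.05],"dr": [0,0,-3.8]},{"offset": [-0.045,-0.205,-0.06],"dr": [0,0,-4.6]},{"offset": [-0.052,-0.24,-0.07],"dr": [0,0,-5.4]},{"offset": [-0.06,-0.275,-0.08],"dr": [0,0,-6.2]},{"offset": [-0.066,-0.31,-0.09],"dr": [0,0,-7]},{"offset": [-0.072,-0.345,-0.1],"dr": [0,0,-7.8]},{"offset": [-0.077,-0.375,-0.11],"dr": [0,0,-8.3]},{"offset": [-0.08,-0.39,-0.115],"dr": [0,0,-8.5]},{"offset": [-0.08,-0.39,-0.115],"dr": [0,0,-8.5]},{"offset": [-0.08,-0.39,-0.115],"dr": [0,0,-8.5]},{"offset": [-0.08,-0.39,-0.115],"dr": [0,0,-8.5]},{"offset": [-0.08,-0.39,-0.115],"dr": [0,0,-8.5]}])

```text
time_s: 6.07
position: [0.5763, 0.1697, 0.2987]
tcp_rot: [[1.0, 0.025, -0.002], [0.025, -1.0, -0.001], [-0.002, 0.001, -1.0]]
force: [-0.2, -0.5, -0.4]
opening: 0.697
grasp_force: 0.0
```

```bash
python3 -c "
from h import *
go([.6084,-.2257,.1845],-6.96)
c=cap('wrist','w2.png')
im=cv2.imread('pics/w2.png')
q=[proj(c,[.602+dx,.193+dy,.111]) for dx in(-.045,.045) for dy in(-.065,.065)];print(np.round(q,1))
q=np.array(q);x0,y0=(q.min(0)-25).astype(int);x1,y1=(q.max(0)+25).astype(int);x0,y0=max(x0,0),max(y0,0);print(x0,y0)
k=im[y0:y1,x0:x1].astype(float);g=np.clip((k-120)*255/135,0,255).astype('uint8')
f=min(790/g.shape[1],590/g.shape[0]);print(f,g.shape)
cv2.imwrite('pics/w2c.png',cv2.resize(g,None,fx=f,fy=f,interpolation=cv2.INTER_CUBIC))"
```

```text
t 6.0667 p [0.5763 0.1697 0.2987] off [0.0225 0.396  0.1144] dr [0.04 0.09 8.38] F [-0.2 -0.5 -0.4] open 0.697 g 0.0
[[350.2 191.6]
 [246.6 189.3]
 [354.5 117.4]
 [243.  114.7]]
218 89
4.645669291338582 (127, 161, 3)
```

View pics/w2c.png

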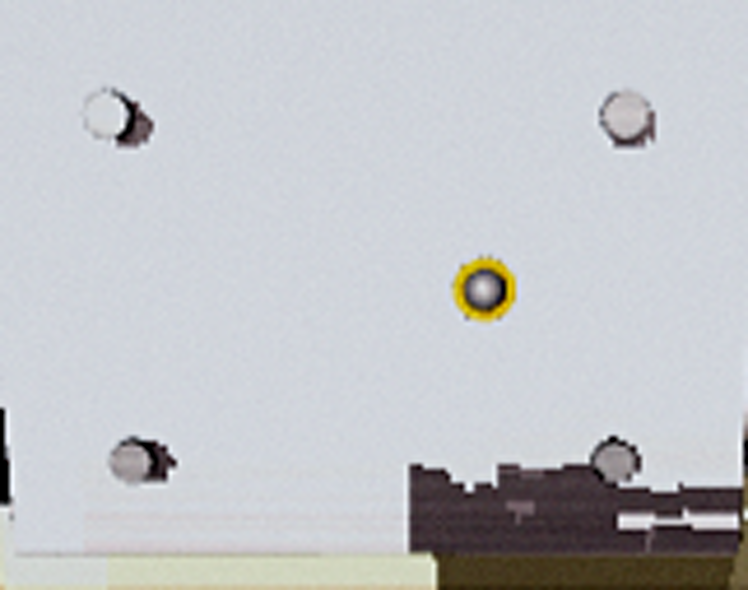

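Clear view. In the crop, the heads are at (106,114), (627,117), (130,461) and (615,460), and the button ring is at (485,289).

Run:
```python
from h import *
c=np.load('pics/wrist.npz');f=4.6457
u=lambda x,y:(218+(x+.5)/f-.5,89+(y+.5)/f-.5)
P=np.array([ray(c,u(*p),.111)[:2] for p in[(106,114),(627,117),(130,461),(615,460)]])
L=np.array([(45,65),(45,-65),(-45,65),(-45,-65)])*.001
B=P-P.mean(0);a=np.arctan2((L[:,0]*B[:,1]-L[:,1]*B[:,0]).sum(),(L*B).sum())
print(np.degrees(a),P.mean(0),'button',ray(c,u(485,289),.1))
R=np.array([[np.cos(a),-np.sin(a)],[np.sin(a),np.cos(a)]]);print(((P-P.mean(0)-L@R.T)*1e3).round(1))
# tray from w1 not saved; project housing only
```

```text
1.234133645956983 [0.60514715 0.19478095] button [0.60575262 0.16463726 0.1       ]
[[-0.1  0.2]
 [-0.5 -0.3]
 [ 0.   0.4]
 [ 0.6 -0.3]]
```

Run:
```python
from h import *
c=dict(np.load('pics/wrist.npz'));K=c['camera_matrix']
g=cv2.imread('pics/w1.png',0)
# tool->cam from w2's reading
Rt=np.array([[.9997,.025,-.002],[.025,-.9997,-.001],[-.002,.001,-1]]);pt=np.array([.5763,.1697,.2987])
Rct=c['R']@Rt; ct=Rt.T@(-c['R'].T@c['t']-pt);print(ct,Rct.round(3))
R1=np.array([[.993,-.122,-.001],[-.122,-.993,0],[-.001,0,-1]]);p1=np.array([.6064,-.227,.1901])
Rct=np.array([[0,1,-.001],[-.959,0,-.283],[-.283,.001,.959]]);ct=np.array([.07751,-.00042,-.16289])
R=Rct@R1.T;c['R']=R;c['t']=-R@(p1+R1@ct)
P=[]
for x,y in[(247,138),(357,138),(252,210),(355,210),(341,175)]:
    w=g[y-8:y+9,x-8:x+9];m=(w<100).astype('uint8')
    d=cv2.distanceTransform(cv2.resize(m,None,fx=8,fy=8,interpolation=cv2.INTER_LINEAR),cv2.DIST_L2,5)
    d=cv2.GaussianBlur(d,(0,0),3);j=np.unravel_index(d.argmax(),d.shape)
    uv=(x-8+(j[1]+.5)/8-.5,y-8+(j[0]+.5)/8-.5);P.append(ray(c,uv,.004)[:2]);print(uv,P[-1].round(4))
P=np.array(P)
L=np.array([(45,81),(45,-49),(-45,81),(-45,-49),(0,-30)])*.001
A=L-L.mean(0);B=P-P.mean(0);a=np.arctan2((A[:,0]*B[:,1]-A[:,1]*B[:,0]).sum(),(A*B).sum())
Q=np.array([[np.cos(a),-np.sin(a)],[np.sin(a),np.cos(a)]]);o=P.mean(0)-Q@L.mean(0)
print(np.degrees(a),o,((P-o-L@Q.T)*1e3).round(1))
```

```text
[ 7.72686537e-02  5.05736667e-05 -1.63148071e-01] [[-0.001  1.    -0.001]
 [-0.959 -0.001 -0.282]
 [-0.282  0.     0.959]]
(np.float64(247.6875), np.float64(137.6875)) [ 0.6633 -0.1503]
(np.float64(357.4375), np.float64(137.5625)) [ 0.6476 -0.2795]
(np.float64(252.5625), np.float64(209.5625)) [ 0.5739 -0.1394]
(np.float64(354.5625), np.float64(209.9375)) [ 0.5575 -0.2683]
(np.float64(340.9375), np.float64(175.0625)) [ 0.6048 -0.2555]
-7.074243616246459 [ 0.60858574 -0.22534975] [[ 0.1  0.2]
 [ 0.4  0.1]
 [ 0.   0. ]
 [-0.4  0.1]
 [-0.1 -0.4]]
```

>>> servo_tool(targets=[{"offset": [0.002,0.03,0.01],"dr": [0,0,0.7]},{"offset": [0.004,0.065,0.02],"dr": [0,0,1.5]},{"offset": [0.006,0.1,0.03],"dr": [0,0,2.3]},{"offset": [0.008,0.135,0.04],"dr": [0,0,3]},{"offset": [0.01,0.17,0.05],"dr": [0,0,3.8]},{"offset": [0.012,0.205,0.06],"dr": [0,0,4.6]},{"offset": [0.014,0.24,0.07],"dr": [0,0,5.4]},{"offset": [0.016,0.275,0.08],"dr": [0,0,6.2]},{"offset": [0.018,0.31,0.09],"dr": [0,0,7]},{"offset": [0.02,0.345,0.1],"dr": [0,0,7.7]},{"offset": [0.022,0.375,0.11],"dr": [0,0,8.2]},{"offset": [0.0225,0.39,0.114],"dr": [0,0,8.4]},{"offset": [0.0225,0.396,0.114],"dr": [0,0,8.4]},{"offset": [0.0225,0.396,0.114],"dr": [0,0,8.4]},{"offset": [0.0225,0.396,0.114],"dr": [0,0,8.4]},{"offset": [0.0225,0.396,0.114],"dr": [0,0,8.4]}])

```text
time_s: 7.45
position: [0.6095, -0.2225, 0.1862]
tcp_rot: [[0.993, -0.118, 0.0], [-0.118, -0.993, 0.001], [0.0, -0.001, -1.0]]
force: [-0.4, -0.3, 0.4]
opening: 0.698
grasp_force: 0.0
```

```bash
python3 -c "
from h import *
go([.6084,-.2257,.0345],-7)"
```

```text
t 7.45 p [ 0.6095 -0.2225  0.1862] off [-0.0007  0.0034  0.1517] dr [-0.03 -0.02  0.2 ] F [-0.4 -0.3  0.4] open 0.698 g 0.0
```

>>> servo_tool(targets=[{"offset": [0,0,0.03],"dr": [0,0,0]},{"offset": [0,0,0.06],"dr": [0,0,0]},{"offset": [0,0,0.09],"dr": [0,0,0]},{"offset": [0,0,0.09],"dr": [0,0,0]},{"offset": [0,0,0.09],"dr": [0,0,0]},{"offset": [0,0,0.09],"dr": [0,0,0]}])

```text
time_s: 7.95
position: [0.6107, -0.2236, 0.0973]
tcp_rot: [[0.993, -0.118, 0.002], [-0.118, -0.993, -0.001], [0.002, 0.001, -1.0]]
force: [0.9, -0.2, 0.6]
opening: 0.699
grasp_force: 0.0
```

```bash
python3 -c "
from h import *
go([.6084,-.2257,.0345],-7)"
```

```text
t 7.95 p [ 0.6107 -0.2236  0.0973] off [-0.0022  0.0023  0.0628] dr [ 0.05 -0.14  0.2 ] F [ 0.9 -0.2  0.6] open 0.699 g 0.0
```

>>> servo_tool(targets=[{"offset": [-0.001,0.0025,0.025],"dr": [0,0,0.2]},{"offset": [-0.001,0.0025,0.045],"dr": [0,0,0.2]},{"offset": [-0.001,0.0025,0.058],"dr": [0,0,0.2]},{"offset": [-0.001,0.0025,0.062],"dr": [0,0,0.2]},{"offset": [-0.001,0.0025,0.062],"dr": [0,0,0.2]},{"offset": [-0.001,0.0025,0.062],"dr": [0,0,0.2]},{"offset": [-0.001,0.0025,0.062],"dr": [0,0,0.2]},{"offset": [-0.001,0.0025,0.062],"dr": [0,0,0.2]}])

```text
time_s: 8.62
position: [0.6091, -0.227, 0.035]
tcp_rot: [[0.992, -0.123, 0.002], [-0.123, -0.992, -0.001], [0.002, 0.001, -1.0]]
force: [0.7, 0.4, 0.2]
opening: 0.703
grasp_force: 0.0
```

Within about a millimetre. Correct by that small amount and grip.

>>> servo_tool(targets=[{"offset": [0,-0.001,0],"dr": [0,0,0]},{"offset": [0,-0.001,0],"dr": [0,0,0]},{"offset": [0,-0.001,0],"dr": [0,0,0]},{"offset": [0,-0.001,0],"dr": [0,0,0]},{"offset": [0,-0.001,0],"dr": [0,0,0]},{"offset": [0,-0.001,0],"dr": [0,0,0]},{"offset": [0,-0.001,0],"dr": [0,0,0]},{"offset": [0,-0.001,0],"dr": [0,0,0]},{"offset": [0,-0.001,0],"dr": [0,0,0]},{"offset": [0,-0.001,0],"dr": [0,0,0]},{"offset": [0,-0.001,0],"dr": [0,0,0]},{"offset": [0,-0.001,0],"dr": [0,0,0]},{"offset": [0,-0.001,0],"dr": [0,0,0]}], gripper=1)

```text
time_s: 9.7
position: [0.6082, -0.2255, 0.0335]
tcp_rot: [[0.992, -0.123, -0.0], [-0.123, -0.992, -0.0], [-0.0, 0.0, -1.0]]
force: [-0.1, -0.8, -0.6]
opening: 0.134
grasp_force: 30.0
```

```bash
python3 -c "
from h import *
go([.6052,.1786,.20],1.3)"
```

```text
t 9.7 p [ 0.6082 -0.2255  0.0335] off [-0.0529 -0.4007 -0.1665] dr [ 0.    0.01 -8.38] F [-0.1 -0.8 -0.6] open 0.134 g 29.999630581587553
```

>>> servo_tool(targets=[{"offset": [0,0,-0.015],"dr": [0,0,0]},{"offset": [0,0,-0.04],"dr": [0,0,0]},{"offset": [-0.002,-0.01,-0.07],"dr": [0,0,0]},{"offset": [-0.006,-0.03,-0.1],"dr": [0,0,-0.5]},{"offset": [-0.01,-0.06,-0.125],"dr": [0,0,-1.3]},{"offset": [-0.014,-0.095,-0.145],"dr": [0,0,-2.2]},{"offset": [-0.018,-0.13,-0.158],"dr": [0,0,-3]},{"offset": [-0.022,-0.165,-0.165],"dr": [0,0,-3.8]},{"offset": [-0.026,-0.2,-0.1665],"dr": [0,0,-4.6]},{"offset": [-0.03,-0.235,-0.1665],"dr": [0,0,-5.4]},{"offset": [-0.035,-0.27,-0.1665],"dr": [0,0,-6.2]},{"offset": [-0.04,-0.305,-0.1665],"dr": [0,0,-7]},{"offset": [-0.044,-0.335,-0.1665],"dr": [0,0,-7.6]},{"offset": [-0.048,-0.365,-0.1665],"dr": [0,0,-8.1]},{"offset": [-0.051,-0.385,-0.1665],"dr": [0,0,-8.4]},{"offset": [-0.053,-0.397,-0.1665],"dr": [0,0,-8.4]},{"offset": [-0.053,-0.401,-0.1665],"dr": [0,0,-8.4]},{"offset": [-0.053,-0.401,-0.1665],"dr": [0,0,-8.4]},{"offset": [-0.053,-0.401,-0.1665],"dr": [0,0,-8.4]},{"offset": [-0.053,-0.401,-0.1665],"dr": [0,0,-8.4]}])

```text
time_s: 11.37
position: [0.6053, 0.1774, 0.1999]
tcp_rot: [[1.0, 0.021, -0.0], [0.021, -1.0, -0.001], [-0.0, 0.001, -1.0]]
force: [-0.3, -0.6, -2.9]
opening: 0.133
grasp_force: 30.0
```

```bash
python3 -c "
from h import *
go([.6050,.1786,.155],1.3)"
```

```text
t 11.3667 p [0.6053 0.1774 0.1999] off [-0.0002 -0.0013  0.0449] dr [ 0.04  0.03 -0.08] F [-0.3 -0.6 -2.9] open 0.133 g 29.999219058081508
```

>>> servo_tool(targets=[{"offset": [0,-0.001,0.015],"dr": [0,0,0]},{"offset": [0,-0.001,0.03],"dr": [0,0,0]},{"offset": [0,-0.001,0.04],"dr": [0,0,0]},{"offset": [0,-0.001,0.045],"dr": [0,0,0]},{"offset": [0,-0.001,0.045],"dr": [0,0,0]},{"offset": [0,-0.001,0.045],"dr": [0,0,0]},{"offset": [0,-0.001,0.045],"dr": [0,0,0]},{"offset": [0,-0.001,0.045],"dr": [0,0,0]}])

```text
time_s: 12.03
position: [0.6059, 0.1799, 0.156]
tcp_rot: [[1.0, 0.023, 0.002], [0.023, -1.0, 0.0], [0.002, -0.0, -1.0]]
force: [-0.2, -0.8, -2.8]
opening: 0.135
grasp_force: 30.0
```

Run:
```python
from h import *
go([.6052,.1786,.147],1.3)
c=cap('wrist','w3.png')
im=cv2.imread('pics/w3.png')[40:240,180:460]
cv2.imwrite('pics/w3c.png',cv2.resize(im,None,fx=2.8,fy=2.8,interpolation=cv2.INTER_CUBIC))
```

```text
t 12.0333 p [0.6059 0.1799 0.156 ] off [-0.0007  0.0013  0.009 ] dr [-0.01 -0.11  0.01] F [-0.2 -0.8 -2.8] open 0.135 g 29.99936138279736
```

View pics/w3c.png

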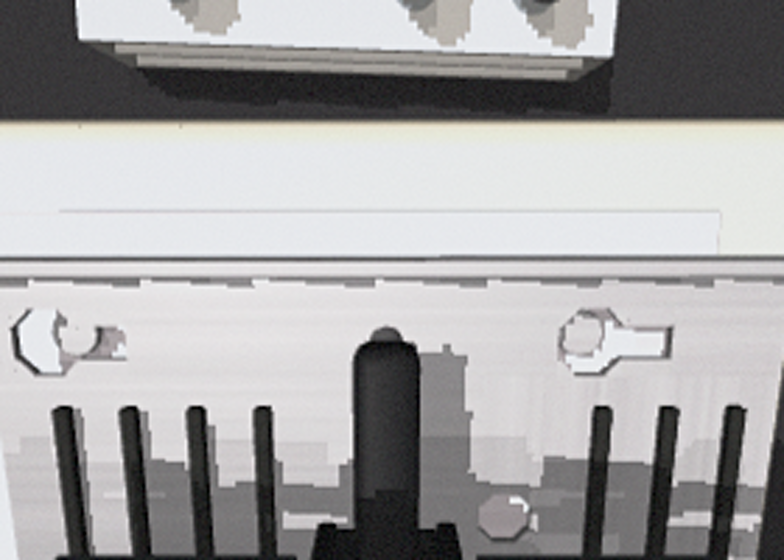

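The heads show through both far eyes: heads at crop (78,328) and (583,331), eye centres at (44,342) and (591,343). Next I'll remove the parallax.

Run:
```python
from h import *
c=np.load('pics/wrist.npz');u=lambda x,y:(180+(x+.5)/2.8-.5,40+(y+.5)/2.8-.5)
h=np.array([ray(c,u(*p),.111)[:2] for p in[(78,328),(583,331)]])
e=np.array([ray(c,u(*p),.156-.0335+.004)[:2] for p in[(44,342),(591,343)]])
print('heads',h,'eyes',e,'need',((h-e)*1e3).round(1),((h-e).mean(0)*1e3).round(1))
print(np.linalg.norm(h[0]-h[1]),np.linalg.norm(e[0]-e[1]))
go([.6052,.1786,.147],1.3)
```

```text
heads [[0.64984736 0.26009059]
 [0.65189294 0.13016282]] eyes [[0.64876923 0.26266491]
 [0.65136639 0.13182217]] need [[ 1.1 -2.6]
 [ 0.5 -1.7]] [ 0.8 -2.1]
0.12994387187334128 0.13086851794596036
t 12.0833 p [0.6057 0.18   0.1559] off [-0.0006  0.0014  0.0089] dr [-0.01 -0.1   0.01] F [-0.8 -0.3 -2.6] open 0.135 g 29.999325033277273
```

>>> servo_tool(targets=[{"offset": [0.0005,0.002,0.004],"dr": [0,0,0]},{"offset": [0.0005,0.002,0.007],"dr": [0,0,0]},{"offset": [0.0005,0.002,0.007],"dr": [0,0,0]},{"offset": [0.0005,0.002,0.007],"dr": [0,0,0]},{"offset": [0.0005,0.002,0.009],"dr": [0,0,0]},{"offset": [0.0005,0.002,0.011],"dr": [0,0,0]},{"offset": [0.0005,0.002,0.012],"dr": [0,0,0]},{"offset": [0.0005,0.002,0.012],"dr": [0,0,0]}])

```text
time_s: 12.75
position: [0.6054, 0.178, 0.1426]
tcp_rot: [[1.0, 0.023, -0.001], [0.023, -1.0, -0.0], [-0.001, 0.0, -1.0]]
force: [-0.2, 0.6, -3.5]
opening: 0.133
grasp_force: 30.0
```

>>> servo_tool(targets=[{"offset": [0.0003,0,0.001],"dr": [0,0,0]},{"offset": [0.0003,0,0.002],"dr": [0,0,0]},{"offset": [0.0003,0,0.003],"dr": [0,0,0]},{"offset": [0.0003,0,0.0035],"dr": [0,0,0]},{"offset": [0.0003,0,0.0035],"dr": [0,0,0]}])

```text
time_s: 13.17
position: [0.6059, 0.178, 0.1394]
tcp_rot: [[1.0, 0.023, -0.0], [0.023, -1.0, -0.0], [-0.0, 0.0, -1.0]]
force: [0.0, -0.5, -3.1]
opening: 0.133
grasp_force: 30.0
```

>>> servo_tool(targets=[{"offset": [0,0,0.001],"dr": [0,0,0]},{"offset": [0,0,0.0015],"dr": [0,0,0]},{"offset": [0,0,0.002],"dr": [0,0,0]},{"offset": [0,0,0.0025],"dr": [0,0,0]},{"offset": [0,0,0.0025],"dr": [0,0,0]}])

```text
time_s: 13.58
position: [0.6063, 0.1781, 0.1378]
tcp_rot: [[1.0, 0.023, 0.001], [0.023, -1.0, 0.0], [0.001, -0.0, -1.0]]
force: [-0.8, 0.5, 2.5]
opening: 0.131
grasp_force: 30.0
```

Force rose by about 5.5 N, so the tray is on the button. Press further.

>>> servo_tool(targets=[{"offset": [0,0,0.0005],"dr": [0,0,0]},{"offset": [0,0,0.001],"dr": [0,0,0]},{"offset": [0,0,0.0015],"dr": [0,0,0]},{"offset": [0,0,0.002],"dr": [0,0,0]},{"offset": [0,0,0.0025],"dr": [0,0,0]},{"offset": [0,0,0.0025],"dr": [0,0,0]}])

```text
time_s: 14.08
position: [0.6062, 0.1781, 0.1347]
tcp_rot: [[1.0, 0.023, 0.001], [0.023, -1.0, 0.0], [0.001, -0.0, -1.0]]
force: [-1.1, 1.1, 4.5]
opening: 0.136
grasp_force: 30.0
```

>>> servo_tool(targets=[{"offset": [0,-0.001,0],"dr": [0,0,0]},{"offset": [0,-0.002,0],"dr": [0,0,0]},{"offset": [0,-0.003,0],"dr": [0,0,0]},{"offset": [0,-0.004,0],"dr": [0,0,0]},{"offset": [0,-0.005,0],"dr": [0,0,0]},{"offset": [0,-0.006,0],"dr": [0,0,0]},{"offset": [0,-0.006,0],"dr": [0,0,0]}])

```text
time_s: 14.67
position: [0.6061, 0.1837, 0.1347]
tcp_rot: [[1.0, 0.023, 0.001], [0.023, -1.0, -0.001], [0.001, 0.001, -1.0]]
force: [1.0, -4.0, 4.4]
opening: 0.135
grasp_force: 30.2
```

>>> servo_tool(targets=[{"offset": [0,-0.001,0],"dr": [0,0,0]},{"offset": [0,-0.002,0],"dr": [0,0,0]},{"offset": [0,-0.003,0],"dr": [0,0,0]},{"offset": [0,-0.004,0],"dr": [0,0,0]},{"offset": [0,-0.005,0],"dr": [0,0,0]},{"offset": [0,-0.006,0],"dr": [0,0,0]},{"offset": [0,-0.006,0],"dr": [0,0,0]}])

```text
time_s: 15.25
position: [0.6059, 0.1903, 0.1347]
tcp_rot: [[1.0, 0.023, 0.001], [0.023, -1.0, 0.0], [0.001, -0.0, -1.0]]
force: [0.5, -3.7, 3.6]
opening: 0.134
grasp_force: 30.2
```

>>> servo_tool(targets=[{"offset": [0,-0.0007,0],"dr": [0,0,0]},{"offset": [0,-0.0014,0],"dr": [0,0,0]},{"offset": [0,-0.002,0],"dr": [0,0,0]},{"offset": [0,-0.0027,0],"dr": [0,0,0]},{"offset": [0,-0.0034,0],"dr": [0,0,0]},{"offset": [0,-0.004,0],"dr": [0,0,0]},{"offset": [0,-0.004,0],"dr": [0,0,0]}])

```text
time_s: 15.83
position: [0.6054, 0.1953, 0.1343]
tcp_rot: [[1.0, 0.022, -0.0], [0.022, -1.0, 0.002], [-0.0, -0.002, -1.0]]
force: [-0.7, 0.8, 2.6]
opening: 0.134
grasp_force: 30.0
```

Run:
```python
from h import *
go([.6052,.195,.1347],1.3)
c=cap('wrist','w4.png')
im=cv2.imread('pics/w4.png')[60:240,160:480]
cv2.imwrite('pics/w4c.png',cv2.resize(im,None,fx=2.5,fy=2.5,interpolation=cv2.INTER_CUBIC))
```

```text
t 15.8333 p [0.6054 0.1953 0.1343] off [-0.0002  0.0003 -0.0004] dr [-0.13  0.01 -0.01] F [-0.7  0.8  2.6] open 0.134 g 30.03930020146072
```

View pics/w4c.png

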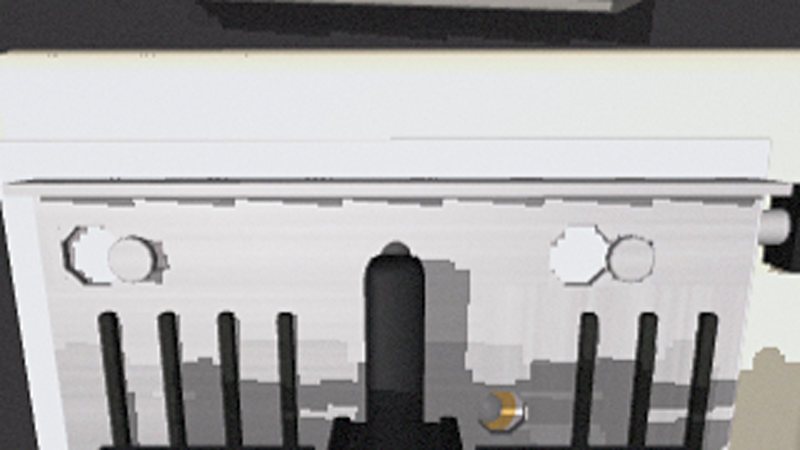

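The heads sit about 11.5–12 mm along the slots and the button is at the hole's edge, so about 4 mm remain. Continue gently.

>>> servo_tool(targets=[{"offset": [0,-0.0006,0],"dr": [0,0,0]},{"offset": [0,-0.0012,0],"dr": [0,0,0]},{"offset": [0,-0.0018,0],"dr": [0,0,0]},{"offset": [0,-0.0024,0],"dr": [0,0,0]},{"offset": [0,-0.003,0],"dr": [0,0,0]},{"offset": [0,-0.003,0],"dr": [0,0,0]}])

```text
time_s: 16.38
position: [0.605, 0.1974, 0.1337]
tcp_rot: [[1.0, 0.023, -0.001], [0.023, -1.0, 0.001], [-0.001, -0.001, -1.0]]
force: [0.5, 1.7, -1.7]
opening: 0.135
grasp_force: 30.0
```

>>> servo_tool(targets=[{"offset": [0,-0.0005,0],"dr": [0,0,0]},{"offset": [0,-0.001,0],"dr": [0,0,0]},{"offset": [0,-0.0015,0],"dr": [0,0,0]},{"offset": [0,-0.002,0],"dr": [0,0,0]},{"offset": [0,-0.002,0],"dr": [0,0,0]}])

```text
time_s: 16.8
position: [0.6049, 0.1986, 0.1342]
tcp_rot: [[1.0, 0.023, -0.002], [0.023, -1.0, -0.001], [-0.002, 0.001, -1.0]]
force: [0.4, -0.4, -2.4]
opening: 0.136
grasp_force: 30.0
```

Run:
```python
from h import *
go([.6052,.195,.1347],1.3)
c=cap('wrist','w5.png')
im=cv2.imread('pics/w5.png')[60:240,160:480]
cv2.imwrite('pics/w5c.png',cv2.resize(im,None,fx=2.5,fy=2.5,interpolation=cv2.INTER_CUBIC))
```

```text
t 16.8 p [0.6049 0.1986 0.1342] off [ 0.0002  0.0036 -0.0005] dr [0.04 0.09 0.01] F [ 0.4 -0.4 -2.4] open 0.136 g 29.99931394122541
```

View pics/w5c.png

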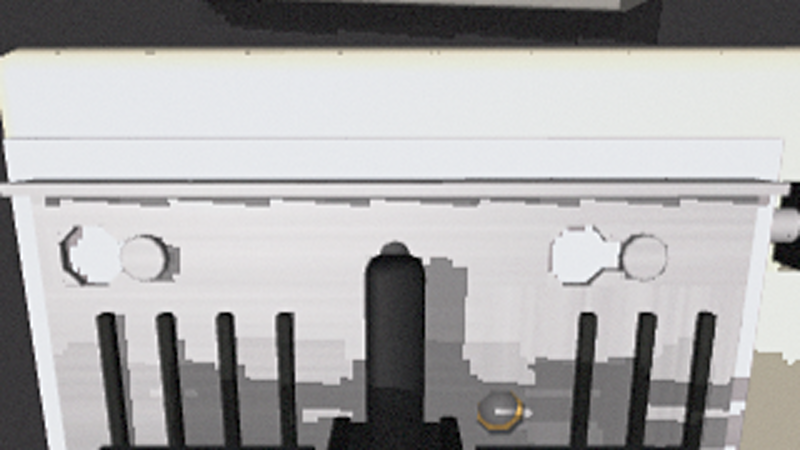

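The heads are at the seats, with the ball centred in the hole at crop (499,411), and the vertical force has gone. Nudge it down slightly and open.

>>> servo_tool(targets=[{"offset": [0,-0.0004,0.0004],"dr": [0,0,0]},{"offset": [0,-0.0008,0.0008],"dr": [0,0,0]},{"offset": [0,-0.001,0.001],"dr": [0,0,0]},{"offset": [0,-0.001,0.001],"dr": [0,0,0]}])

```text
time_s: 17.18
position: [0.6054, 0.1995, 0.1336]
tcp_rot: [[1.0, 0.023, -0.0], [0.023, -1.0, -0.001], [-0.0, 0.001, -1.0]]
force: [0.4, -1.5, -2.2]
opening: 0.136
grasp_force: 30.0
```

>>> servo_tool(targets=[{"offset": [0,0,0.0004],"dr": [0,0,0]},{"offset": [0,0,0.0008],"dr": [0,0,0]},{"offset": [0,0,0.0008],"dr": [0,0,0]},{"offset": [0,0,0.0008],"dr": [0,0,0]}])

```text
time_s: 17.52
position: [0.6054, 0.1995, 0.1334]
tcp_rot: [[1.0, 0.023, 0.0], [0.023, -1.0, -0.001], [0.0, 0.001, -1.0]]
force: [-3.1, -4.9, 3.9]
opening: 0.133
grasp_force: 30.0
```

It is seated on the deck, pressing with about 7 N. Release.

>>> servo_tool(targets=[{"offset": [0,0,0],"dr": [0,0,0]},{"offset": [0,0,0],"dr": [0,0,0]},{"offset": [0,0,0],"dr": [0,0,0]},{"offset": [0,0,0],"dr": [0,0,0]},{"offset": [0,0,0],"dr": [0,0,0]},{"offset": [0,0,0],"dr": [0,0,0]},{"offset": [0,0,-0.02],"dr": [0,0,0]},{"offset": [0,0,-0.05],"dr": [0,0,0]},{"offset": [0,0,-0.08],"dr": [0,0,0]},{"offset": [0,0,-0.11],"dr": [0,0,0]},{"offset": [0,0,-0.11],"dr": [0,0,0]},{"offset": [0,0,-0.11],"dr": [0,0,0]}], gripper=-0.4)

```text
time_s: 18.52
position: [0.6069, 0.2003, 0.2452]
tcp_rot: [[1.0, 0.023, 0.005], [0.023, -1.0, 0.001], [0.006, -0.001, -1.0]]
force: [0.2, -0.6, -0.1]
opening: 0.701
grasp_force: 0.0
```

Run:
```python
from h import *
go([.6052,.195,.1347],1.3)
c=cap('wrist','w6.png');
im=cv2.imread('pics/w6.png')[60:250,180:460]
cv2.imwrite('pics/w6c.png',cv2.resize(im,None,fx=2.8,fy=2.8,interpolation=cv2.INTER_CUBIC))
```

```text
t 18.5167 p [0.6069 0.2003 0.2452] off [-0.0024  0.0053  0.1105] dr [-0.05 -0.32  0.02] F [ 0.2 -0.6 -0.1] open 0.701 g 0.0
```

View pics/w6c.png

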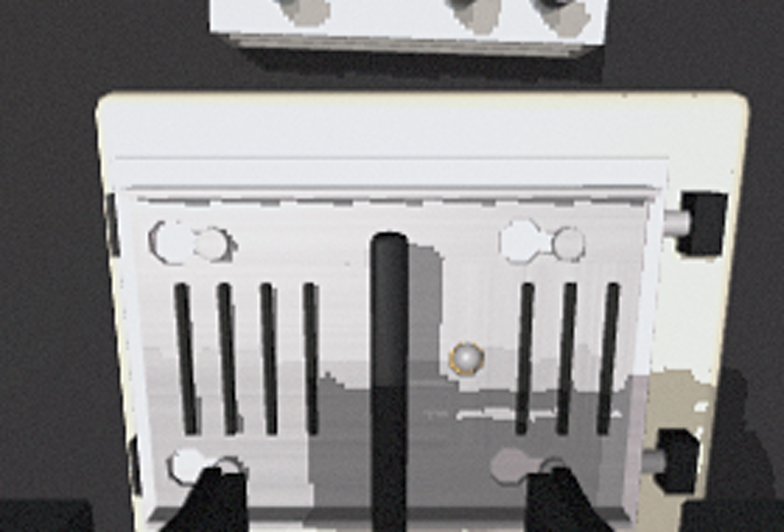

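The final picture shows all heads at their seats (15.8 mm mean slide), the button up through its hole at crop (466,357), the tray flat and the gripper clear. Hand in.

```bash
python3 -c "
from rig import ticket
print(ticket.hand_in())"
```

```text
the job is handed in; nothing more can be done
None
```

The tray is on the shaker with its screws seated and the button up in its hole; the gripper let go clear of it, and I handed the job in at about 18.5 s. The hand-in gave no verdict, so I don't know whether it passed.

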